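# Open the thin-section bonding jig and gauge the basalt section

## Task

The glue in the bonding jig has cured. Swing the red clamp arm right off the blue pressure plate, lift the plate straight up off its two dowels, keeping it level so it does not bind, and lay it gently, squarely in the middle of the teal mat. Then stand the digital bridge gauge gently on the jig's base astride the dark basalt section, both feet flat on the base and its sprung foot on the middle of the rock so that it reads the section's thickness, and let go; keep the plate level and the gauge upright as you carry them, and leave both sections in their nests and everything else on the bench where it is.

Things in the scene. Friction and masses are not known exactly. Their poses are not given: they have to be found in the camera images.
- jig: Bonding jig, fixed to the bench. Aluminium base 230 (x) x 100 (y) x 12 mm, origin at the centre of its underside, at bench height, z up. Steel dowels, diameter 10 mm, at x = -95 and +95, y = 0, tops 50 mm above the bench. Nests for two rock sections at x = -34 and +34, y = 0, on the base, ringed by 3 mm high stop strips that reach 28 mm (x) and 18 mm (y) from the nest's centre.
- clamp_pivot (a point): Axis of the vertical clamp post (radius 10 mm, the arm's hub on it radius 15 mm, 86 mm high in all), at x = 0, y = +75 mm of the jig, on a lug of the base that reaches to y = +100; the point is at the height of the arm, 72 mm above the bench.
- clamp_arm (a joint): Angle (rad) of the red clamp arm about its post. 0: it points along the jig's -y, over the plate's middle; positive moves its knob towards the jig's +x. It swings to 1.95 either way and stays put (friction 0.06 N m). The bar is 20 mm wide, 66 to 78 mm above the bench, its end 87 mm from the post's axis; the pad under it is 1 mm above the plate's rib. Clear of the plate beyond 1.45 either way.
- clamp_knob (a point): Centre of the black upright knob on the free end of the clamp arm, 75 mm from the post's axis, 102 mm above the bench. The knob has a radius of 11 mm and reaches from 88 to 116 mm above the bench. Push it sideways to swing the arm.
- plate_grip (a point): Middle (half-way up) of the aluminium grip rib on the blue pressure plate: upright, 60 (x) x 18 (y) x 28 mm. Plate 220 (x) x 84 (y) x 10 mm, 0.45 to 0.7 kg, centre of mass under the rib, underside 24 mm below this point, 11.4 mm holes at x = -95 and +95. On the jig (lying on the sections) the point is 48 mm above the bench, on the mat 28 mm. Raised 28 mm it is clear of the dowels.
- rest_mat: Teal rubber mat fixed to the bench, 290 (x) x 150 (y) x 4 mm, origin at the centre of its underside, z up. The plate goes in its middle, long side along the mat's x (either way round).
- basalt_top (a point): Centre of the top of the dark grey-black basalt section: rock 38 (x) x 23 (y) x 10 mm on a pale glass slide 46 x 27 x 2 mm, 12 mm thick in all, loose in one of the jig's nests, long side along the jig's x. Its top is 24 mm above the bench.
- granite_top (a point): Centre of the top face of the pink granite section, the same size, in the other nest.
- gauge_case (a point): Centre of the pale grey case of the digital bridge gauge, a box 24 (x) x 44 (y) x 56 mm high, display on its -x face; grip it across x or y. Feet 84 mm below this point, top 28 mm above (cap 34). Below the case a stem, then a steel bridge 18 (x) x 86 (y) mm, 22 to 36 mm above the feet; feet 18 (x) x 14 (y) mm at y = -34 and +34. 0.38 kg, mostly in the bridge.
- gauge_foot (a joint): Reading of the gauge (m): height of its sprung foot above the plane of its two feet; 0 when the gauge stands on a flat surface, 0.012 when it stands astride a section 12 mm thick. The spring pushes the foot down with about 0.5 N at 0 and 1 N at 0.012.
- gauge_tip (a point): Underside of the gauge's sprung foot (diameter 10 mm), on the gauge's vertical middle axis.
- funnel_mid (a point): Yellow funnel standing on its wide mouth, loose: mouth radius 36 mm, narrowing to 9 mm radius 50 mm up, spout top 92 mm up. The point is 46 mm up its axis. Leave alone.
- oil_bottle_mid (a point): Amber dropper bottle, loose, radius 16 mm, 74 mm high; the point is half-way up. Leave alone.
- objective_mid (a point): Steel microscope objective standing upright, loose, radius 15 mm, 45 mm high; point half-way up. Leave alone.
- dish_mid (a point): Clear shallow dish, loose, radius 45 mm, 15 mm high; point half-way up. Leave alone.
- slide_box_mid (a point): Navy slide box, loose, 87 (x) x 177 (y) x 34 mm; point half-way up. Leave alone.
- forceps_mid (a point): Steel forceps lying flat, loose, 135 mm long along x, 13 mm wide, 6 mm high; point at their middle. Leave alone.
- loupe_mid (a point): Folding hand lens lying flat, loose, 70 mm long along x, 34 mm wide, 12 mm high; point at its middle. Leave alone.
- rule_mid (a point): Steel rule lying flat, loose, 25 (x) x 155 (y) x 3 mm; point at its middle. Leave alone.
There are look-alikes about, which are no part of the job. Leave any green or purple look-alike of the part that bears gauge_case alone.

How it is judged:
By the outcome, as a careful person would: the job done as asked, in the order asked, and still so for the second after the job is handed in, with the robot touching nothing.
It also fails if it takes over 69 s, if anything falls off the work surface, if the arm or the gripper's body presses on something with over 40 N, if the wrist force passes 120 N, or if a joint passes its speed limit or range.

## Robot

A 6-joint arm with a two-finger parallel gripper is mounted at the origin on the work surface. World frame = base frame: x ahead of the robot, y to its left, z up, the work surface at z = 0. Lengths are in m, angles in rad, forces in N, time in s.
With the tool pointing down it reaches from about 0.425 to 1.125 m from the base axis. Payload 14.9 kg.
Tool frame: the origin (TCP) lies at the centre of the arm's flange, where the gripper is bolted on; the fingertips stand 191 mm ahead of it and the grasp point (between the pads) lies 172 mm ahead of it; z points along the fingers, y is the line along which they close (so a half turn about z gives the same grasp; the last joint's range is limited). The gripper opens to 91 mm and grips with 3 to 60 N. Pads are 32 mm wide; open, the fingers measure 118 mm over their backs; the gripper's body (76 mm by 178 mm) begins 60 mm behind the grasp point.
Start: joints at [1.165, 0.379, 1.734, -0, 1.028, -0.033], TCP at [0.255, 0.652, 0.405] pointing down, gripper open.
Joint ranges: [-2.77, 2.77], [-0.74, 2.19], [0, 2.66], [-1.06, 4.2], [0.31, 2.87], [-3.08, 3.08]. Speed limits (rad/s): [1.89, 1.89, 2.39, 3.14, 3.14, 3.14].

## Interface

Orientations are given as a 3x3 rotation matrix whose columns are the frame's x, y, z axes.
In Python, from cell import telemetry, viewer, workorder gives the robot as it stands. The module is installed in compiled form; this text tells all that it offers.
- The arm moves only by the shell command python3 -m crank 'ROWS' [FORCE]. ROWS is JSON, a list of rows, each an object of numbers: "ax", "ay", "az": the turn, a rotation vector about the tool's x, y, z in rad; "tx", "ty", "tz": the shift along the tool's x, y, z in mm; "hand": the opening, from -1 (shut) to 1 (fully open). A call has exactly 8 rows; each row shifts and turns the commanded pose from where the row before left it, along the tool's axes as they then stand; what a row does not reach is not made up. A row lasts 1/8 s, in which the tool goes at most 62.5 mm and 10.7 degrees, less where a joint would pass 70% of its speed; a pose out of reach is approached as far as the arm can. A call with a gripper value outside its range is refused whole. The fingers move at their own pace and stop on an object; FORCE is the grip in N (left out, the last holds). Time passes only in rows, so rows that do not move let the fingers close, or fill a call up. It gives the time, the measured TCP pose, the force, the opening and the grip force at its end, in the units of the state.
- telemetry.read_state(): the state, without advancing time (a new reading comes with each control period).
- viewer.read_camera(name): name is "scene" or "top" or "wrist"; returns a dict with "image" (384x512x3 uint8, blue, green, red), "mtx" (3x3 intrinsics, pixels), "position" and "orientation" of the camera in the world; the wrist camera has in their place "mount" (4x4, takes a point from camera to tool coordinates, whose origin is the TCP and whose axes are the flange's). Camera axes: x right, y down, z forward; pixel columns grow to the right and rows downward; lengths in m; the calibration is good to about 2 mm. The wrist camera is an equidistant fisheye: a pixel r from the principal point sees the ray r / f radians off the axis. A picture is of the moment at which its call begins: read the wrist's pose just before it. There is no depth.
- workorder.finish_job(): hands the job in; it is judged then, once.
The state is a dict: "time": time; "q": joint angles; "qvel": joint speeds; "joint_torque": joint torques, N m; "tool_pos": TCP position; "eef_rot": TCP orientation; "wrist_force": force on the tool from outside, world axes, zero at the start; "torque": the same for the moment, N m; "grip_width": finger opening in m; "gripper_force": force on a finger pad.
Only numpy, scipy, OpenCV 4.12 (cv2) and the standard library are available. Lean on these libraries where they do the work, as an engineer would, in place of code of your own. Each camera call takes 0.05 s, during which the arm holds its last target. There are 200 camera calls.

## Working session

There is one attempt and no reset: what is moved stays moved. The work goes in short steps, Python scripts to look and compute and a shell command to move; the robot and the scene stay as the last step left them, time stands still between calls to the robot, and variables do not carry over. Pictures are saved under pics/ and viewed, at most 10 in all, crops included, and the job is handed in when it is done.

```bash
mkdir -p pics; cat > h.py <<'E'
import numpy as np,cv2
from cell import telemetry,viewer
def cam(n):
    s=telemetry.read_state(); c=viewer.read_camera(n); c['s']=s; return c
def ray(c,u,v):
    K=np.array(c['mtx'])
    x=(u-K[0,2])/K[0,0]; y=(v-K[1,2])/K[1,1]
    if 'mount' in c:
        r=np.hypot(x,y); d=np.array([x/r*np.sin(r),y/r*np.sin(r),np.cos(r)]) if r>1e-9 else np.array([0,0,1.])
        M=np.array(c['mount']); R=np.array(c['s']['eef_rot'])
        return R@M[:3,3]+np.array(c['s']['tool_pos']), R@M[:3,:3]@d
    return np.array(c['position']), np.array(c['orientation'])@np.array([x,y,1.])
def onz(c,u,v,z):
    p,d=ray(c,u,v); return p+d*(z-p[2])/d[2]
def pix(c,P):
    if 'mount' in c:
        M=np.array(c['mount']); R=np.array(c['s']['eef_rot']); q=M[:3,:3].T@(R.T@(np.array(P)-c['s']['tool_pos'])-M[:3,3])
        K=np.array(c['mtx']); t=np.arctan2(np.hypot(q[0],q[1]),q[2]); n=np.hypot(q[0],q[1])
        return K[0,0]*t*q[0]/n+K[0,2],K[1,1]*t*q[1]/n+K[1,2]
    q=np.array(c['orientation']).T@(np.array(P)-c['position']); q=np.array(c['mtx'])@q; return q[:2]/q[2]
E
python3 - <<'E'
from h import *
import pickle
for n in ('top','scene','wrist'):
    c=cam(n); pickle.dump(c,open(n+'0.pkl','wb'))
    cv2.imwrite(f'pics/{n}0.png',cv2.resize(c['image'],None,fx=1.5,fy=1.5,interpolation=cv2.INTER_CUBIC))
    print(n,c.get('position'),c.get('orientation'),c['mtx'],c.get('mount'))
s=c['s'];print(s)
E
```

```text
top [ 0.45264323 -0.01466181  1.1587168 ] [[ 0.00656813 -0.99770061  0.06745625]
 [-0.99966342 -0.00485802  0.0254843 ]
 [-0.025098   -0.06760093 -0.99739671]] [[402.13301092   0.         249.51915504]
 [  0.         402.13301092 187.55219579]
 [  0.           0.           1.        ]] None
scene [0.94489211 0.5136232  1.2067941 ] [[-0.79591292  0.52006126 -0.30993373]
 [ 0.60538084  0.68879309 -0.39884599]
 [ 0.00605586 -0.50507461 -0.86305444]] [[488.37294617   0.         253.93336879]
 [  0.         488.37294617 196.02258292]
 [  0.           0.           1.        ]] None
wrist None None [[297.31863964   0.         255.48392015]
 [  0.         297.31863964 194.04709898]
 [  0.           0.           1.        ]] [[-2.66583503e-04 -9.67154064e-01 -2.54190766e-01  7.14453639e-02]
 [ 9.99999898e-01 -1.65330148e-04 -4.19699556e-04 -6.96856237e-04]
 [ 3.63888734e-04 -2.54190852e-01  9.67154010e-01  2.04023615e-02]
 [ 0.00000000e+00  0.00000000e+00  0.00000000e+00  1.00000000e+00]]
{'time': 0.1, 'q': array([ 1.16469521e+00,  3.79414001e-01,  1.73471965e+00, -2.17370271e-05,
        1.02847836e+00, -3.33369463e-02]), 'qvel': array([-8.72993951e-04, -2.42230156e-03, -1.09651030e-03, -5.29813130e-05,
        9.06863949e-04,  4.24271222e-04]), 'joint_torque': array([ 1.46558516e-03, -7.65027595e+01, -4.35291588e+01,  6.53067185e-02,
        3.98135406e-02,  3.10096891e-05]), 'tool_pos': array([0.25490102, 0.65176717, 0.40411462]), 'eef_rot': array([[-9.31328305e-01,  3.64180505e-01, -3.85573016e-04],
       [ 3.64180708e-01,  9.31327827e-01, -9.43804615e-04],
       [ 1.53796384e-05, -1.01941021e-03, -9.99999480e-01]]), 'wrist_force': array([ 0.4934558 , -0.2507145 , -0.51599047]), 'torque': array([ 0.0100962 , -0.05765407,  0.0083494 ]), 'gripper_force': 0.0, 'grip_width': 0.0914450141951998}
```

View pics/top0.png

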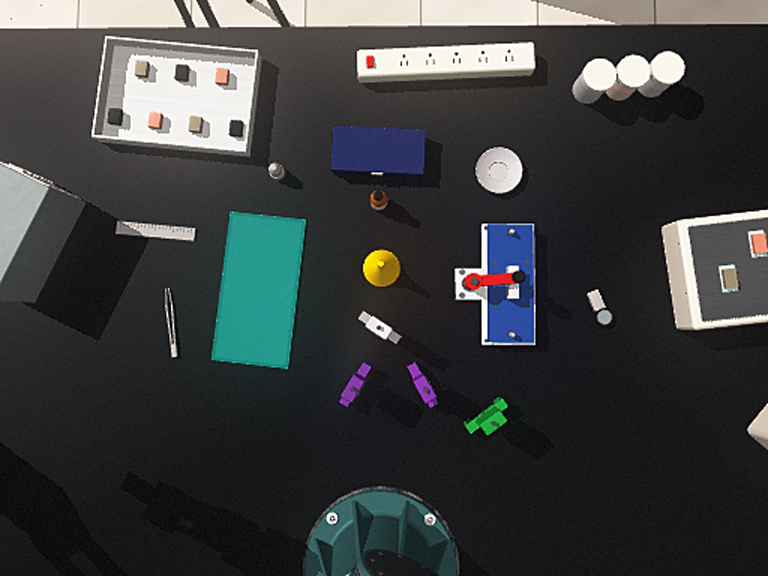

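View pics/scene0.png

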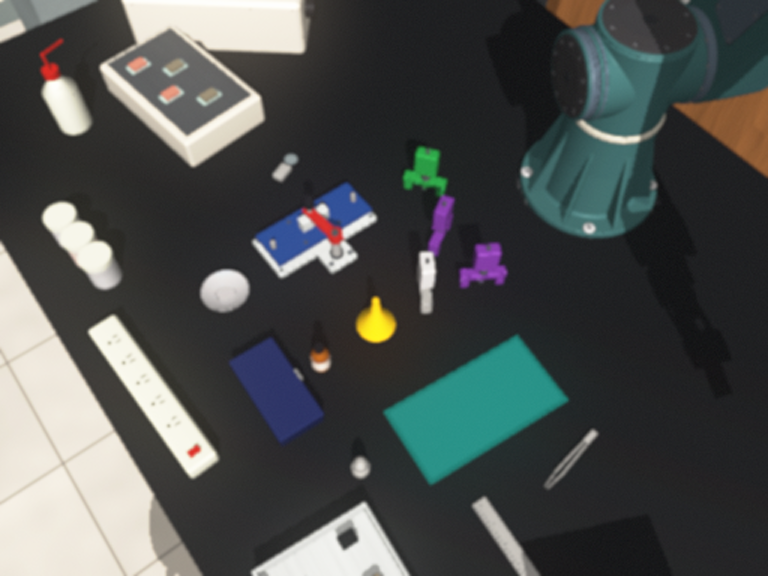

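The top view shows the jig at about (508,285) with its long side along world x. The mat is at (258,290), the pale gauge at (380,327) and the clamp post at (472,283) with its knob at (518,277). All pixels are at 1.5x zoom.

```bash
python3 - <<'E'
from h import *
import pickle
R=lambda P:np.round(np.array(P)*1000,1)
for n in ('top','scene'):
    c=pickle.load(open(n+'0.pkl','rb')); im=c['image']; hsv=cv2.cvtColor(im,cv2.COLOR_BGR2HSV)
    def mask(lo,hi): return cv2.inRange(hsv,lo,hi)
    def big(m,k=1):
        cs,_=cv2.findContours(m,cv2.RETR_EXTERNAL,cv2.CHAIN_APPROX_NONE); return sorted(cs,key=cv2.contourArea)[::-1][:k]
    for nm,lo,hi,z in (('mat',(80,100,60),(95,255,255),.004),('plate',(105,150,120),(125,255,255),.034),('red',(0,180,120),(6,255,255),.078)):
        for q in big(mask(np.array(lo),np.array(hi)),1):
            P=np.array([onz(c,u+.0,v+.0,z)[:2] for u,v in q[:,0]],np.float32)*1000
            r=cv2.minAreaRect(P); print(n,nm,np.round(r[0],1),np.round(r[1],1),round(r[2],2))
            x,y,w,h=cv2.boundingRect(q); print('  px',x,y,w,h)
    g=mask(np.array((0,0,120)),np.array((179,60,255)))
    cs=big(g,12)
    for q in cs:
        x,y,w,h=cv2.boundingRect(q)
        print(n,'pale',x,y,w,h,cv2.contourArea(q), R(onz(c,x+w/2,y+h/2,.05)))
E
```

```text
top mat [515.6 238.7] [150.6 290. ] 84.01
  px 141 141 63 105
top plate [ 581.1 -238.7] [ 83.4 109.6] 89.65
  px 325 150 31 40
top red [ 528.2 -192.1] [26.9 85.5] 0.26
  px 310 182 33 11
top pale 61 24 111 78 6912.0 [881.3 394.9  50. ]
top pale 184 0 252 18 4007.0 [1036.5 -154.8   50. ]
top pale 0 0 124 19 2142.0 [1039.8  558.2   50. ]
top pale 238 28 119 26 2064.0 [ 943.3 -119.2   50. ]
top pale 441 140 71 80 1597.0 [ 551.3 -605.8   50. ]
top pale 0 108 33 80 1299.0 [636.4 672.7  50. ]
top pale 382 34 75 32 1270.0 [ 915.9 -459.8   50. ]
top pale 437 0 75 16 1110.0 [1036.4 -615.3   50. ]
top pale 317 98 31 31 708.0 [ 735.4 -216.1   50. ]
top pale 138 0 50 19 671.0 [1037.8  265.    50. ]
top pale 303 149 54 81 413.0 [ 523.3 -207.7   50. ]
top pale 77 148 53 13 371.0 [618.6 424.1  50. ]
scene mat [517.  236.8] [156.8 296. ] 84.08
  px 255 223 125 101
scene plate [ 585.7 -239.7] [101.8  83.3] 0.44
  px 171 141 45 35
scene red [ 759.2 -918.8] [117.6  40.3] 61.73
  px 27 27 14 26
scene pale 0 161 134 223 14943.0 [1038.2 -126.6   50. ]
scene pale 66 0 140 111 9194.0 [ 514.8 -681.8   50. ]
scene pale 59 210 87 109 2748.0 [957.  -92.1  50. ]
scene pale 167 335 106 49 2696.0 [854.7 278.   50. ]
scene pale 28 134 52 59 1362.5 [ 918.8 -449.4   50. ]
scene pale 168 141 83 44 831.0 [ 564.6 -184.4   50. ]
scene pale 0 0 63 28 830.0 [  703.7 -1076.4    50. ]
scene pale 28 51 32 39 763.0 [ 785.4 -800.8   50. ]
scene pale 134 180 32 28 660.0 [ 753.4 -198.1   50. ]
scene pale 315 332 43 52 581.0 [639.3 437.2  50. ]
scene pale 279 167 12 42 318.5 [445.1  10.4  50. ]
scene pale 385 80 55 17 251.0 [-108.5  -32.4   50. ]
```

```bash
python3 - <<'E'
import pickle,cv2,numpy as np
t=pickle.load(open('top0.pkl','rb'))['image'];s=pickle.load(open('scene0.pkl','rb'))['image']
a=cv2.resize(t[130:270,220:400],None,fx=4.4,fy=4.2,interpolation=cv2.INTER_CUBIC)
cv2.imwrite('pics/topcrop.png',a)
E
```

```text
(no output)
```

View pics/topcrop.png

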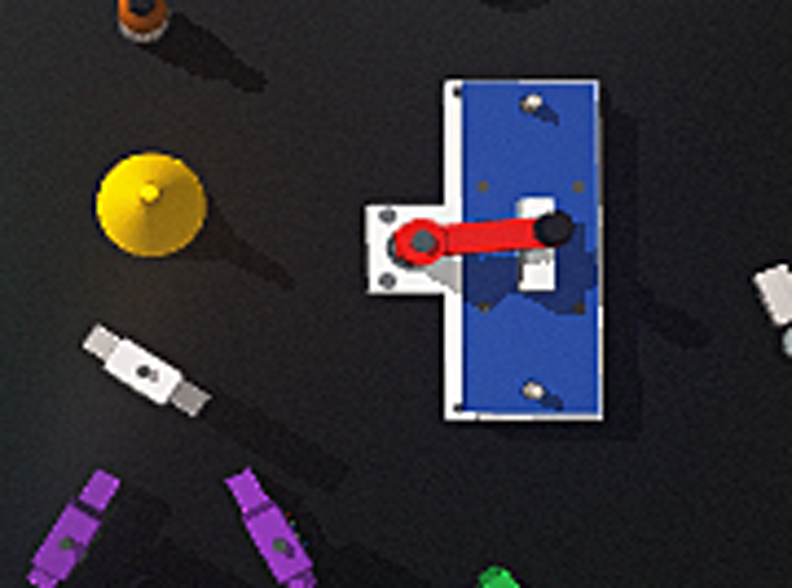

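The crop shows the dowels at (533,103) and (533,391), the hub at (423,241), the knob at (553,228) and the gauge cap at (147,372). The gauge's long axis runs from (85,338) to (210,402).

```bash
cat >> h.py <<'E'
def rows(pos,yaw=None,n=8,s=None,tilt=True):
    """rows to go to world TCP pos (mm) with tool y axis at yaw deg (tool down), n rows equally"""
    s=s or telemetry.read_state(); p=np.array(s['tool_pos'])*1000; Rm=np.array(s['eef_rot'])
    cur=np.degrees(np.arctan2(Rm[1,1],Rm[0,1])); d=0 if yaw is None else (yaw-cur+90)%180-90
    D=(np.array(pos)-p)/n
    print('cur',np.round(p,1),'yaw',round(cur,1),'dyaw',round(d,1),'az/row',round(-np.radians(d)/n,4),'tilt',np.round(Rm[:2,2],4))
    for i in range(n):
        a=np.radians(cur+d*i/n); y=np.array([np.cos(a),np.sin(a),0]); z=np.array([0,0,-1.]); x=np.cross(y,z)
        print(i,np.round([D@x,D@y,D@z],1))
        if d==0: break
E
python3 - <<'E'
from h import *
import pickle
c=pickle.load(open('top0.pkl','rb'))
def P(u,v,z): return np.round(onz(c,220+(u+.5)/4.4-.5,130+(v+.5)/4.2-.5,z)*1000,1)
a,b=P(533,103,.05),P(533,391,.05)
print('dowels',a,b,(a+b)/2,np.linalg.norm(a-b),'hub',P(423,241,.086),'knob',P(553,228,.116),'cap',P(147,372,.118))
print('rib',P(537,198,.062),P(537,290,.062))
print('bridge ends',P(92,343,.036),P(203,397,.036),'g',P(147,372,.112))
c=pickle.load(open('scene0.pkl','rb'))
rows([560,250,420],0,8)
E
```

```text
dowels [ 621.4 -238.    50. ] [ 432.5 -236.3   50. ] [ 526.95 -237.15   50.  ] 188.90764939514756 hub [ 527.5 -163.7   86. ] knob [ 533.8 -235.7  116. ] cap [443.8   2.4 118. ]
rib [ 557.5 -237.5   62. ] [ 497.8 -236.9   62. ]
bridge ends [462.1  38.7  36. ] [426.9 -31.8  36. ] g [443.8   2.5 112. ]
cur [254.9 651.8 404.2] yaw 68.6 dyaw -68.6 az/row 0.1498 tilt [-0.0003 -0.0008]
0 [-53.8 -32.9  -2. ]
1 [-58.1 -24.5  -2. ]
2 [-61.1 -15.5  -2. ]
3 [-62.8  -6.3  -2. ]
4 [-63.    3.2  -2. ]
5 [-61.8  12.5  -2. ]
6 [-59.2  21.6  -2. ]
7 [-55.4  30.2  -2. ]
```

```bash
python3 -m crank '[{"tx":-54,"ty":-33,"tz":-2,"az":0.15,"hand":-0.1},{"tx":-58,"ty":-24.5,"tz":-2,"az":0.15,"hand":-0.1},{"tx":-60,"ty":-15.5,"tz":-2,"az":0.15,"hand":-0.1},{"tx":-62,"ty":-6,"tz":-2,"az":0.15,"hand":-0.1},{"tx":-62,"ty":3,"tz":-2,"az":0.15,"hand":-0.1},{"tx":-61,"ty":12.5,"tz":-2,"az":0.15,"hand":-0.1},{"tx":-59,"ty":21.6,"tz":-2,"az":0.15,"hand":-0.1},{"tx":-55,"ty":30,"tz":-2,"az":0.15,"hand":-0.1}]' 20
python3 -c "
from h import *
rows([534,-236,400],0,8)"
```

```text
cur [254.9 651.8 404.2] yaw 68.6 dyaw -68.6 az/row 0.1498 tilt [-0.0003 -0.0008]
0 [-72.9 -90.6   0.5]
1 [-85.6 -78.8   0.5]
2 [-96.4 -65.1   0.5]
3 [-105.   -50.     0.5]
4 [-111.3  -33.8    0.5]
5 [-115.1  -16.8    0.5]
6 [-116.3    0.6    0.5]
7 [-114.9   17.9    0.5]validation failed for argument at $[0]...
```

```bash
python3 -m crank '[{"ax":0,"ay":0,"tx":-54,"ty":-33,"tz":-2,"az":0.15,"hand":-0.1},{"ax":0,"ay":0,"tx":-58,"ty":-24.5,"tz":-2,"az":0.15,"hand":-0.1},{"ax":0,"ay":0,"tx":-60,"ty":-15.5,"tz":-2,"az":0.15,"hand":-0.1},{"ax":0,"ay":0,"tx":-62,"ty":-6,"tz":-2,"az":0.15,"hand":-0.1},{"ax":0,"ay":0,"tx":-62,"ty":3,"tz":-2,"az":0.15,"hand":-0.1},{"ax":0,"ay":0,"tx":-61,"ty":12.5,"tz":-2,"az":0.15,"hand":-0.1},{"ax":0,"ay":0,"tx":-59,"ty":21.6,"tz":-2,"az":0.15,"hand":-0.1},{"ax":0,"ay":0,"tx":-55,"ty":30,"tz":-2,"az":0.15,"hand":-0.1}]' 20
python3 -c "
from h import *
rows([534,-236,400],0,8)"
```

```text
time: 1.15
tool_pos: [0.5569, 0.2528, 0.4208]
eef_rot: [[0.007, 1.0, 0.0], [1.0, -0.007, 0.0], [0.0, 0.0, -1.0]]
wrist_force: [0.5, 0.5, 0.5]
grip_width: 0.0412
gripper_force: 0.0
cur [556.9 252.8 420.8] yaw -0.4 dyaw 0.4 az/row -0.0009 tilt [0. 0.]
0 [-61.1  -2.4   2.6]
1 [-61.1  -2.5   2.6]
2 [-61.1  -2.5   2.6]
3 [-61.1  -2.6   2.6]
4 [-61.1  -2.7   2.6]
5 [-61.1  -2.7   2.6]
6 [-61.1  -2.8   2.6]
7 [-61.1  -2.8   2.6]
```

```bash
python3 -m crank '[{"ax":0,"ay":0,"tx":-61,"ty":-2.6,"tz":2.6,"az":0,"hand":-0.1},{"ax":0,"ay":0,"tx":-61,"ty":-2.6,"tz":2.6,"az":0,"hand":-0.1},{"ax":0,"ay":0,"tx":-61,"ty":-2.6,"tz":2.6,"az":0,"hand":-0.1},{"ax":0,"ay":0,"tx":-61,"ty":-2.6,"tz":2.6,"az":0,"hand":-0.1},{"ax":0,"ay":0,"tx":-61,"ty":-2.6,"tz":2.6,"az":0,"hand":-0.1},{"ax":0,"ay":0,"tx":-61,"ty":-2.6,"tz":2.6,"az":0,"hand":-0.1},{"ax":0,"ay":0,"tx":-61,"ty":-2.6,"tz":2.6,"az":0,"hand":-0.1},{"ax":0,"ay":0,"tx":-61,"ty":-2.6,"tz":2.6,"az":0,"hand":-0.1}]'
python3 - <<'E'
from h import *
import pickle
c=cam('wrist'); pickle.dump(c,open('w1.pkl','wb'))
cv2.imwrite('pics/w1.png',cv2.resize(c['image'],None,fx=1.5,fy=1.5))
print(c['s']['tool_pos'])
for P in ([.534,-.236,.116],[.5275,-.1637,.086],[.622,-.2375,.05],[.432,-.2375,.05]): print(np.round(np.array(pix(c,P))*1.5))
E
```

```text
time: 2.15
tool_pos: [0.5337, -0.2353, 0.3998]
eef_rot: [[0.002, 1.0, 0.0], [1.0, -0.002, -0.0], [-0.0, 0.0, -1.0]]
wrist_force: [0.6, 0.1, 0.4]
grip_width: 0.0411
gripper_force: 0.0
[ 0.53374311 -0.23534313  0.39983295]
[384. 294.]
[374. 175.]
[498. 274.]
[253. 274.]
```

View pics/w1.png

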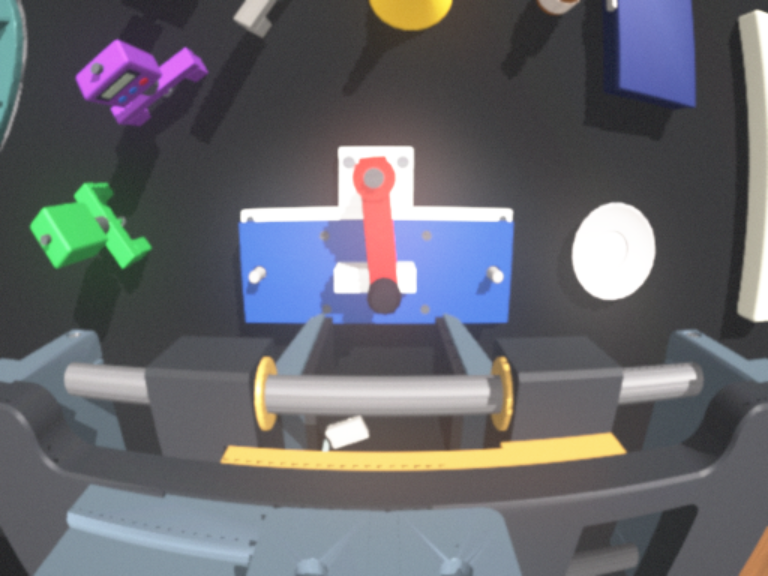

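The wrist view matches the prediction: knob at (384,295), hub at (374,178), dowels at about (254,275) and (497,274). I'll cage the knob and swing it towards +x.

```bash
python3 -m crank '[{"ax":0,"ay":0,"az":-0.04,"tx":0,"ty":0,"tz":41,"hand":-0.1},{"ax":0,"ay":0,"az":-0.04,"tx":0,"ty":0,"tz":41,"hand":-0.1},{"ax":0,"ay":0,"az":0,"tx":0,"ty":0,"tz":40,"hand":-0.1},{"ax":0,"ay":0,"az":-0.14,"tx":0.7,"ty":10.5,"tz":0,"hand":-0.1},{"ax":0,"ay":0,"az":-0.14,"tx":0.7,"ty":10.5,"tz":0,"hand":-0.1},{"ax":0,"ay":0,"az":-0.14,"tx":0.7,"ty":10.5,"tz":0,"hand":-0.1},{"ax":0,"ay":0,"az":-0.14,"tx":0.7,"ty":10.5,"tz":0,"hand":-0.1},{"ax":0,"ay":0,"az":-0.14,"tx":0.7,"ty":10.5,"tz":0,"hand":-0.1}]'
python3 -m crank '[{"ax":0,"ay":0,"az":-0.14,"tx":0.7,"ty":10.5,"tz":0,"hand":-0.1},{"ax":0,"ay":0,"az":-0.14,"tx":0.7,"ty":10.5,"tz":0,"hand":-0.1},{"ax":0,"ay":0,"az":-0.14,"tx":0.7,"ty":10.5,"tz":0,"hand":-0.1},{"ax":0,"ay":0,"az":-0.14,"tx":0.7,"ty":10.5,"tz":0,"hand":-0.1},{"ax":0,"ay":0,"az":-0.14,"tx":0.7,"ty":10.5,"tz":0,"hand":-0.1},{"ax":0,"ay":0,"az":-0.14,"tx":0.7,"ty":10.5,"tz":0,"hand":-0.1},{"ax":0,"ay":0,"az":-0.14,"tx":0.7,"ty":10.5,"tz":0,"hand":-0.1},{"ax":0,"ay":0,"az":-0.14,"tx":0.7,"ty":10.5,"tz":0,"hand":-0.1}]'
python3 -c "
from h import *
rows([527,-237,370],90,8)"
```

```text
time: 3.2
tool_pos: [0.5813, -0.2118, 0.2775]
eef_rot: [[-0.705, 0.709, -0.001], [0.709, 0.705, 0.0], [0.001, -0.0, -1.0]]
wrist_force: [-1.1, -1.5, 1.0]
grip_width: 0.0412
gripper_force: 0.5
time: 4.2
tool_pos: [0.5998, -0.134, 0.2777]
eef_rot: [[-0.945, -0.326, -0.0], [-0.326, 0.945, -0.0], [0.0, 0.0, -1.0]]
wrist_force: [-1.0, -1.1, -0.4]
grip_width: 0.0409
gripper_force: 0.5
cur [ 599.8 -134.   277.7] yaw 109.0 dyaw -19.0 az/row 0.0415 tilt [-0.0004 -0.0001]
0 [ 12.8  -9.2 -11.5]
1 [ 12.4  -9.7 -11.5]
2 [ 12.  -10.2 -11.5]
3 [ 11.6 -10.7 -11.5]
4 [ 11.1 -11.2 -11.5]
5 [ 10.6 -11.6 -11.5]
6 [ 10.1 -12.1 -11.5]
7 [  9.6 -12.5 -11.5]
```

```bash
python3 -m crank '[{"ax":0,"ay":0,"az":0,"tx":0,"ty":-7,"tz":0,"hand":-0.1},{"ax":0,"ay":0,"az":0,"tx":0,"ty":0,"tz":-50,"hand":-0.1},{"ax":0,"ay":0,"az":0.055,"tx":15,"ty":-13.9,"tz":-8,"hand":-0.1},{"ax":0,"ay":0,"az":0.055,"tx":15,"ty":-13.9,"tz":-8,"hand":-0.1},{"ax":0,"ay":0,"az":0.055,"tx":15,"ty":-13.9,"tz":-8,"hand":-0.1},{"ax":0,"ay":0,"az":0.055,"tx":15,"ty":-13.9,"tz":-8,"hand":-0.1},{"ax":0,"ay":0,"az":0.055,"tx":15,"ty":-13.9,"tz":-8,"hand":-0.1},{"ax":0,"ay":0,"az":0.055,"tx":15,"ty":-13.9,"tz":-8,"hand":-0.1}]'
python3 - <<'E'
from h import *
import pickle
c=cam('wrist'); pickle.dump(c,open('w2.pkl','wb'))
cv2.imwrite('pics/w2.png',cv2.resize(c['image'],None,fx=1.5,fy=1.5))
for P in ([.497,-.2375,.062],[.557,-.2375,.062],[.622,-.2375,.05],[.432,-.2375,.05],[.527,-.1625,.086]): print(np.round(np.array(pix(c,P))*1.5))
E
```

```text
time: 5.2
tool_pos: [0.5288, -0.2405, 0.3763]
eef_rot: [[-1.0, 0.007, -0.0], [0.007, 1.0, 0.0], [0.0, 0.0, -1.0]]
wrist_force: [0.2, 0.2, -1.1]
grip_width: 0.0413
gripper_force: 0.0
[389. 237.]
[389. 323.]
[389. 397.]
[388. 140.]
[506. 289.]
```

View pics/w2.png

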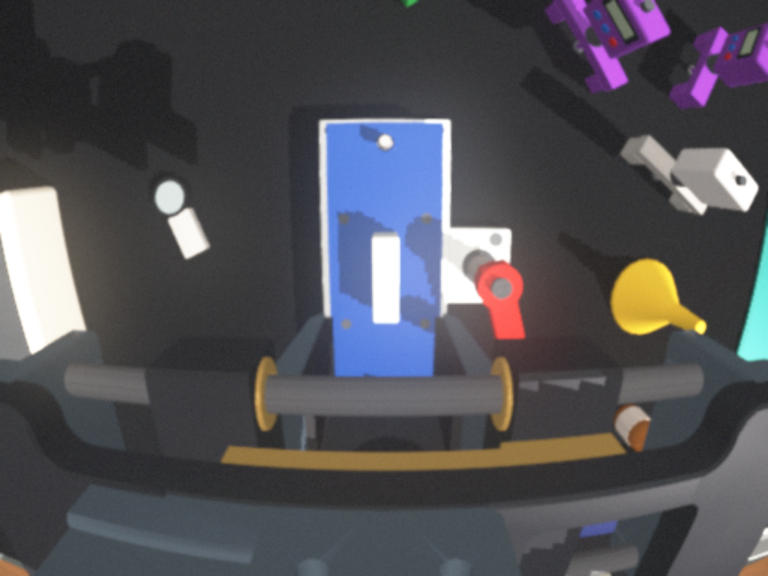

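The arm is off the plate. The rib runs from (386,234) to (386,322), which means moving about 3 mm in -x and 1 mm in +y. I'll go down and grip.

```bash
python3 -m crank '[{"ax":0,"ay":0,"az":0,"tx":1,"ty":0.4,"tz":30,"hand":-0.1},{"ax":0,"ay":0,"az":0,"tx":1,"ty":0.4,"tz":40,"hand":-0.1},{"ax":0,"ay":0,"az":0,"tx":1,"ty":0.2,"tz":40,"hand":-0.1},{"ax":0,"ay":0,"az":0,"tx":0,"ty":0,"tz":25,"hand":-0.1},{"ax":0,"ay":0,"az":0,"tx":0,"ty":0,"tz":12,"hand":-0.1},{"ax":0,"ay":0,"az":0,"tx":0,"ty":0,"tz":0,"hand":-0.5},{"ax":0,"ay":0,"az":0,"tx":0,"ty":0,"tz":0,"hand":-0.7},{"ax":0,"ay":0,"az":0,"tx":0,"ty":0,"tz":0,"hand":-0.8}]' 8
python3 -c "
from h import *
rows([525.5,-239.5,229],None,8)"
```

```text
time: 6.25
tool_pos: [0.5273, -0.2386, 0.23]
eef_rot: [[-1.0, 0.003, 0.002], [0.003, 1.0, -0.001], [-0.002, -0.001, -1.0]]
wrist_force: [-0.7, -1.1, 5.0]
grip_width: 0.0178
gripper_force: 8.0
cur [ 527.3 -238.6  230. ] yaw 89.8 dyaw 0 az/row -0.0 tilt [ 0.0016 -0.0009]
0 [ 0.2 -0.1  0.1]
```

```bash
python3 -m crank '[{"ax":0,"ay":0,"az":0,"tx":0,"ty":0,"tz":0,"hand":-1},{"ax":0,"ay":0,"az":0,"tx":0,"ty":0,"tz":0,"hand":-1},{"ax":0,"ay":0,"az":0,"tx":0,"ty":0,"tz":0,"hand":-1},{"ax":0,"ay":0,"az":0,"tx":0,"ty":0,"tz":0,"hand":-1},{"ax":0,"ay":0,"az":0,"tx":0,"ty":0,"tz":-1,"hand":-1},{"ax":0,"ay":0,"az":0,"tx":0,"ty":0,"tz":-1,"hand":-1},{"ax":0,"ay":0,"az":0,"tx":0,"ty":0,"tz":-1,"hand":-1},{"ax":0,"ay":0,"az":0,"tx":0,"ty":0,"tz":-1,"hand":-1}]' 45
python3 -c "
from h import *
rows([525.5,-239.5,229],None,8)"
```

```text
time: 7.25
tool_pos: [0.5269, -0.2386, 0.2329]
eef_rot: [[-1.0, 0.003, 0.0], [0.003, 1.0, -0.0], [-0.0, -0.0, -1.0]]
wrist_force: [2.9, -3.7, -8.7]
grip_width: 0.0179
gripper_force: 45.0
cur [ 526.9 -238.6  232.9] yaw 89.8 dyaw 0 az/row -0.0 tilt [ 0.0005 -0.0004]
0 [ 0.2 -0.1  0.5]
```

```bash
python3 -m crank '[{"ax":0,"ay":0,"az":0,"tx":-0.3,"ty":-0.4,"tz":-3,"hand":-1},{"ax":0,"ay":0,"az":0,"tx":0,"ty":0,"tz":-4,"hand":-1},{"ax":0,"ay":0,"az":0,"tx":0,"ty":0,"tz":-4,"hand":-1},{"ax":0,"ay":0,"az":0,"tx":0,"ty":0,"tz":-4,"hand":-1},{"ax":0,"ay":0,"az":0,"tx":0,"ty":0,"tz":-5,"hand":-1},{"ax":0,"ay":0,"az":0,"tx":0,"ty":0,"tz":-5,"hand":-1},{"ax":0,"ay":0,"az":0,"tx":0,"ty":0,"tz":-6,"hand":-1},{"ax":0,"ay":0,"az":0,"tx":0,"ty":0,"tz":-7,"hand":-1}]'
python3 -c "
from h import *
rows([518,238,400],84,16)"
```

```text
time: 8.25
tool_pos: [0.5271, -0.2388, 0.2713]
eef_rot: [[-1.0, 0.003, -0.0], [0.003, 1.0, 0.0], [0.0, 0.0, -1.0]]
wrist_force: [1.1, 0.3, -5.3]
grip_width: 0.0175
gripper_force: 45.0
cur [ 527.1 -238.8  271.3] yaw 89.8 dyaw -5.8 az/row 0.0064 tilt [-0.0003  0.0002]
0 [ 0.7 29.8 -8. ]
1 [ 0.8 29.8 -8. ]
2 [ 1.  29.8 -8. ]
3 [ 1.2 29.8 -8. ]
4 [ 1.4 29.8 -8. ]
5 [ 1.6 29.8 -8. ]
6 [ 1.8 29.8 -8. ]
7 [ 2.  29.7 -8. ]
8 [ 2.2 29.7 -8. ]
9 [ 2.4 29.7 -8. ]
10 [ 2.5 29.7 -8. ]
11 [ 2.7 29.7 -8. ]
12 [ 2.9 29.7 -8. ]
13 [ 3.1 29.6 -8. ]
14 [ 3.3 29.6 -8. ]
15 [ 3.5 29.6 -8. ]
```

```bash
python3 -m crank '[{"ax":0,"ay":0,"az":0,"tx":0,"ty":0,"tz":-20,"hand":-1},{"ax":0,"ay":0,"az":0,"tx":0,"ty":0,"tz":-40,"hand":-1},{"ax":0,"ay":0,"az":0,"tx":0,"ty":0,"tz":-40,"hand":-1},{"ax":0,"ay":0,"az":0.008,"tx":0.8,"ty":20,"tz":0,"hand":-1},{"ax":0,"ay":0,"az":0.008,"tx":1,"ty":36,"tz":0,"hand":-1},{"ax":0,"ay":0,"az":0.008,"tx":1.3,"ty":40,"tz":0,"hand":-1},{"ax":0,"ay":0,"az":0.008,"tx":1.6,"ty":40,"tz":0,"hand":-1},{"ax":0,"ay":0,"az":0.008,"tx":2,"ty":40,"tz":0,"hand":-1}]'
python3 -m crank '[{"ax":0,"ay":0,"az":0.008,"tx":2.3,"ty":40,"tz":0,"hand":-1},{"ax":0,"ay":0,"az":0.008,"tx":2.7,"ty":40,"tz":0,"hand":-1},{"ax":0,"ay":0,"az":0.008,"tx":3,"ty":40,"tz":0,"hand":-1},{"ax":0,"ay":0,"az":0.008,"tx":3.3,"ty":40,"tz":0,"hand":-1},{"ax":0,"ay":0,"az":0.008,"tx":3.6,"ty":40,"tz":0,"hand":-1},{"ax":0,"ay":0,"az":0.008,"tx":4,"ty":40,"tz":10,"hand":-1},{"ax":0,"ay":0,"az":0.008,"tx":4,"ty":36,"tz":20,"hand":-1},{"ax":0,"ay":0,"az":0.005,"tx":4,"ty":25,"tz":20,"hand":-1}]'
python3 - <<'E'
from h import *
import pickle
c=cam('wrist'); pickle.dump(c,open('w3.pkl','wb')); t=cam('top');pickle.dump(t,open('t3.pkl','wb'))
cv2.imwrite('pics/w3.png',cv2.resize(c['image'],None,fx=1.5,fy=1.5))
# sections now uncovered: crop
rows([517,238,320],84,8)
im=cv2.resize(t['image'][130:250,290:380],None,fx=6,fy=5,interpolation=cv2.INTER_CUBIC); cv2.imwrite('pics/t3c.png',im)
E
```

```text
time: 9.25
tool_pos: [0.5239, -0.0615, 0.3722]
eef_rot: [[-0.999, 0.043, 0.001], [0.043, 0.999, -0.0], [-0.001, -0.0, -1.0]]
wrist_force: [-0.2, 0.0, -5.7]
grip_width: 0.0178
gripper_force: 45.0
time: 10.25
tool_pos: [0.518, 0.241, 0.3217]
eef_rot: [[-0.995, 0.103, 0.001], [0.103, 0.995, 0.001], [-0.001, 0.001, -1.0]]
wrist_force: [0.7, -0.5, -5.9]
grip_width: 0.0179
gripper_force: 45.0
cur [517.3 241.2 320.1] yaw 84.1 dyaw -0.1 az/row 0.0003 tilt [-0.0017 -0.0004]
0 [ 0.  -0.4  0. ]
1 [ 0.  -0.4  0. ]
2 [ 0.  -0.4  0. ]
3 [ 0.  -0.4  0. ]
4 [ 0.  -0.4  0. ]
5 [ 0.  -0.4  0. ]
6 [ 0.  -0.4  0. ]
7 [ 0.  -0.4  0. ]
```

View pics/w3.png

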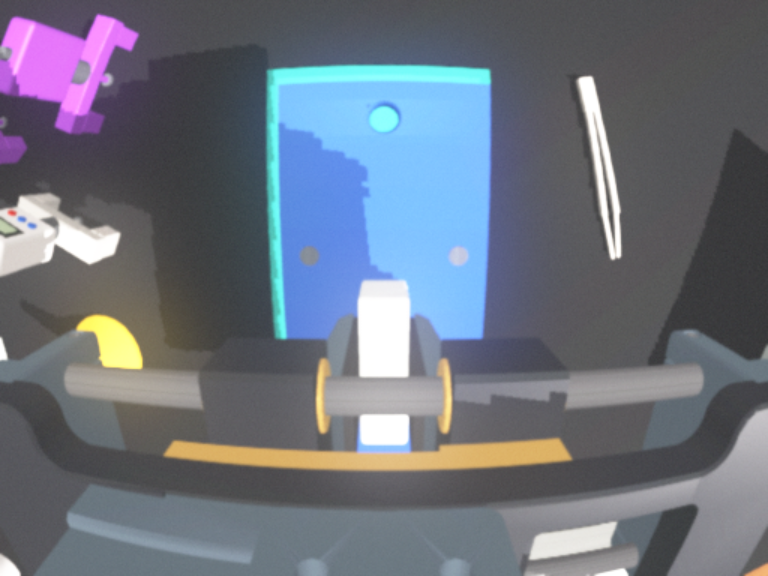

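View pics/t3c.png

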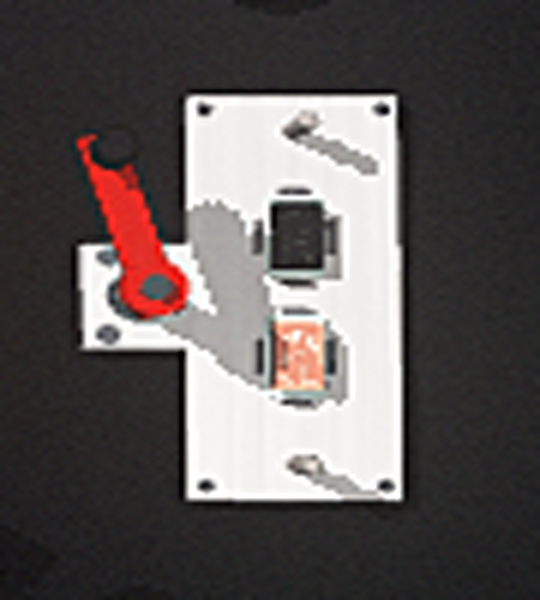

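Basalt is in the far (+x) nest. The mat's near corners are visible at (268,70) and (490,67), so I'll cross-check the mat and plate poses from them.

```bash
python3 - <<'E'
from h import *
import pickle
c=pickle.load(open('w3.pkl','rb')); print(c['s']['tool_pos'])
a=onz(c,268/1.5,70/1.5,.004)*1000; b=onz(c,490/1.5,67/1.5,.004)*1000
print('corners',a.round(1),b.round(1),np.linalg.norm(a-b))
th=np.arctan2(*(b-a)[:2][::-1]); print('yaw of y axis',np.degrees(th)); ux=np.array([np.sin(th),-np.cos(th)]); print('centre',((a+b)/2)[:2]+145*ux)
hsv=cv2.cvtColor(c['image'],cv2.COLOR_BGR2HSV)
print([tuple(hsv[int(v/1.5),int(u/1.5)]) for u,v in((380,75),(275,200),(400,150),(384,118),(486,200))])
# plate edges at z top: cols at rows
zt=c['s']['tool_pos'][2]-.172-.009-.014
for r in (90,150,220,210):
    row=hsv[r//1*1][:] if r<200 else hsv[r]
    m=(row[:,0]>103)&(row[:,0]<125)&(row[:,1]>100); i=np.where(m)[0]; i=i[(i>170)&(i<335)]
    L,R=onz(c,i[0],r,zt)*1000,onz(c,i[-1]+1,r,zt)*1000
    mm=(row[:,0]>=80)&(row[:,0]<=98)&(row[:,1]>100); j=np.where(mm)[0]; j=j[(j>150)&(j<335)]
    print(r,i[0],i[-1],L[:2].round(1),R[:2].round(1),'mat cols',j[:1],j[-1:])
# hole at top of plate
p=onz(c,384/1.5,118/1.5,zt)*1000;print('hole',p, 'rel tool', p-c['s']['tool_pos']*1000)
# rib top end
p=onz(c,384/1.5,281/1.5,zt+.028)*1000;print('rib near end',p)
E
```

```text
[0.51801635 0.24103911 0.32172259]
corners [363.8 178.5   4. ] [377.5 327.1   4. ] 149.18566719461035
yaw of y axis 84.71957303151945
centre [515.03418227 239.47235587]
[(np.uint8(90), np.uint8(113), np.uint8(254)), (np.uint8(88), np.uint8(148), np.uint8(238)), (np.uint8(103), np.uint8(126), np.uint8(255)), (np.uint8(90), np.uint8(111), np.uint8(255)), (np.uint8(105), np.uint8(129), np.uint8(255))]
90 186 327 [425.4 209. ] [433.9 292.1] mat cols [177] [185]
150 187 326 [461.2 205.1] [469.8 288.5] mat cols [178] [186]
220 191 322 [505.2 200.7] [513.9 283.9] mat cols [183] [190]
210 190 323 [498.6 201.2] [507.3 284.8] mat cols [182] [189]
hole [424.0849961  250.46740373 126.72259347] rel tool [ -93.93135101    9.42829285 -195.        ]
rib near end [481.73572068 244.43302929 154.72259347]
```

```bash
python3 -m crank '[{"ax":0,"ay":0,"az":0,"tx":1,"ty":-1.4,"tz":15,"hand":-1},{"ax":0,"ay":0,"az":0,"tx":1,"ty":-1.3,"tz":25,"hand":-1},{"ax":0,"ay":0,"az":0,"tx":0,"ty":0,"tz":27,"hand":-1},{"ax":0,"ay":0,"az":0,"tx":0,"ty":0,"tz":20,"hand":-1},{"ax":0,"ay":0,"az":0,"tx":0,"ty":0,"tz":11,"hand":-1},{"ax":0,"ay":0,"az":0,"tx":0,"ty":0,"tz":5,"hand":-1},{"ax":0,"ay":0,"az":0,"tx":0,"ty":0,"tz":3,"hand":-1},{"ax":0,"ay":0,"az":0,"tx":0,"ty":0,"tz":2,"hand":-1}]'
python3 -c "
from h import *
rows([515,238.7,209],84,8)"
```

```text
time: 11.35
tool_pos: [0.516, 0.2371, 0.2132]
eef_rot: [[-0.995, 0.104, 0.001], [0.104, 0.995, 0.0], [-0.001, 0.0, -1.0]]
wrist_force: [0.0, 0.4, -5.2]
grip_width: 0.0175
gripper_force: 45.0
cur [516.  237.1 213.2] yaw 84.1 dyaw -0.1 az/row 0.0001 tilt [0.0007 0.0003]
0 [0.1 0.2 0.5]
1 [0.1 0.2 0.5]
2 [0.1 0.2 0.5]
3 [0.1 0.2 0.5]
4 [0.1 0.2 0.5]
5 [0.1 0.2 0.5]
6 [0.1 0.2 0.5]
7 [0.1 0.2 0.5]
```

```bash
python3 -m crank '[{"ax":0,"ay":0,"az":0,"tx":0.7,"ty":1.4,"tz":0,"hand":-1},{"ax":0,"ay":0,"az":0,"tx":0,"ty":0,"tz":0.8,"hand":-1},{"ax":0,"ay":0,"az":0,"tx":0,"ty":0,"tz":0.8,"hand":-1},{"ax":0,"ay":0,"az":0,"tx":0,"ty":0,"tz":0.8,"hand":-1},{"ax":0,"ay":0,"az":0,"tx":0,"ty":0,"tz":0.6,"hand":-1},{"ax":0,"ay":0,"az":0,"tx":0,"ty":0,"tz":0.4,"hand":-1},{"ax":0,"ay":0,"az":0,"tx":0,"ty":0,"tz":0,"hand":-1},{"ax":0,"ay":0,"az":0,"tx":0,"ty":0,"tz":0,"hand":-1}]'
```

```text
time: 12.35
tool_pos: [0.5153, 0.2385, 0.21]
eef_rot: [[-0.995, 0.104, -0.0], [0.104, 0.995, -0.0], [0.0, -0.0, -1.0]]
wrist_force: [-5.0, -1.6, 7.2]
grip_width: 0.0175
gripper_force: 45.0
```

```bash
python3 -m crank '[{"ax":0,"ay":0,"az":0,"tx":0,"ty":0,"tz":-0.3,"hand":-1},{"ax":0,"ay":0,"az":0,"tx":0,"ty":0,"tz":0,"hand":-0.55},{"ax":0,"ay":0,"az":0,"tx":0,"ty":0,"tz":0,"hand":-0.4},{"ax":0,"ay":0,"az":0,"tx":0,"ty":0,"tz":0,"hand":-0.2},{"ax":0,"ay":0,"az":0,"tx":0,"ty":0,"tz":-15,"hand":-0.1},{"ax":0,"ay":0,"az":0,"tx":0,"ty":0,"tz":-40,"hand":0},{"ax":0,"ay":0,"az":0,"tx":0,"ty":0,"tz":-60,"hand":0.1},{"ax":0,"ay":0,"az":0,"tx":0,"ty":0,"tz":-60,"hand":0.2}]' 20
python3 - <<'E'
from h import *
import pickle
rows([448,60,400],63.5,8)
t=cam('top'); c=cam('wrist'); pickle.dump((t,c),open('p4.pkl','wb'))
hsv=cv2.cvtColor(t['image'],cv2.COLOR_BGR2HSV)
m=cv2.inRange(hsv,np.array((80,100,60)),np.array((95,255,255)))
hs=cv2.cvtColor(c['image'],cv2.COLOR_BGR2HSV)
for r in (60,100,150,200):
    row=hs[r]; i=np.where((row[:,0]>102)&(row[:,0]<125)&(row[:,1]>100))[0]; i=i[(i>120)&(i<380)]
    j=np.where((row[:,0]>=80)&(row[:,0]<=98)&(row[:,1]>100))[0]
    if len(i) and len(j): print(r,[onz(c,a,r,z)[:2].round(4) for a,z in((i[0],.014),(i[-1]+1,.014),(j[0],.004),(j[-1]+1,.004))])
cv2.imwrite('pics/w4.png',c['image'])
E
```

```text
time: 13.35
tool_pos: [0.5149, 0.2383, 0.3875]
eef_rot: [[-0.995, 0.104, 0.0], [0.104, 0.995, 0.0], [-0.0, 0.0, -1.0]]
wrist_force: [0.5, -0.3, -0.5]
grip_width: 0.0543
gripper_force: 0.0
cur [514.9 238.3 387.5] yaw 84.1 dyaw -20.6 az/row 0.0448 tilt [0.0003 0.0001]
0 [  6.  -23.   -1.6]
1 [  5.  -23.3  -1.6]
2 [  3.9 -23.5  -1.6]
3 [  2.9 -23.6  -1.6]
4 [  1.8 -23.7  -1.6]
5 [  0.7 -23.8  -1.6]
6 [ -0.3 -23.8  -1.6]
7 [ -1.4 -23.8  -1.6]
100 [array([0.4223, 0.2059]), array([0.431 , 0.2882]), array([0.4169, 0.1711]), array([0.4329, 0.322 ])]
150 [array([0.4831, 0.2   ]), array([0.4917, 0.2813]), array([0.48  , 0.1643]), array([0.4959, 0.3155])]
200 [array([0.5463, 0.193 ]), array([0.5549, 0.2749]), array([0.5456, 0.1584]), array([0.5615, 0.3088])]
```

View pics/w4.png

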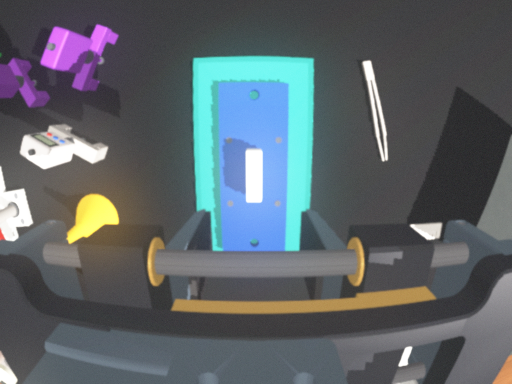

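Plate is seated, with its mid-line within 0.5 mm of the mat's. The gauge is at about (62,145). Next, the gauge.

```bash
python3 - <<'E'
from h import *
import pickle
t,c=pickle.load(open('p4.pkl','rb'))
a,b,e=[onz(c,u,v,z)*1000 for u,v,z in((253.5,57,.004),(254,95,.014),(254,241.5,.014))]
m=(b+e)/2;print('plate centre',m,np.linalg.norm(b-e),'dist to mat edge',np.linalg.norm((m-a)[:2]))
rows([444,2.4,390],63.5,8)
E
```

```text
plate centre [514.39245221 238.37841923  14.        ] 187.55227492480157 dist to mat edge 142.69969777288105
cur [516.5 239.  392.3] yaw 84.1 dyaw -20.6 az/row 0.0448 tilt [0.0093 0.0039]
0 [  6.  -30.4   0.3]
1 [  4.6 -30.6   0.3]
2 [  3.2 -30.8   0.3]
3 [  1.8 -30.9   0.3]
4 [  0.4 -30.9   0.3]
5 [ -0.9 -30.9   0.3]
6 [ -2.3 -30.8   0.3]
7 [ -3.7 -30.7   0.3]
```

```bash
python3 -m crank '[{"ax":0,"ay":0,"az":0.045,"tx":6,"ty":-20,"tz":0,"hand":0.36},{"ax":0,"ay":0,"az":0.045,"tx":5,"ty":-35,"tz":0,"hand":0.36},{"ax":0,"ay":0,"az":0.045,"tx":3,"ty":-38,"tz":0,"hand":0.36},{"ax":0,"ay":0,"az":0.045,"tx":2,"ty":-38,"tz":0,"hand":0.36},{"ax":0,"ay":0,"az":0.045,"tx":0,"ty":-38,"tz":0,"hand":0.36},{"ax":0,"ay":0,"az":0.045,"tx":-1,"ty":-38,"tz":0,"hand":0.36},{"ax":0,"ay":0,"az":0.045,"tx":-2.5,"ty":-28,"tz":0,"hand":0.36},{"ax":0,"ay":0,"az":0.045,"tx":-3.7,"ty":-11,"tz":0,"hand":0.36}]'
python3 - <<'E'
from h import *
import pickle
c=cam('wrist'); pickle.dump(c,open('w5.pkl','wb'))
cv2.imwrite('pics/w5.png',cv2.resize(c['image'],None,fx=1.5,fy=1.5))
print(np.round(np.array(pix(c,[.4438,.0024,.118]))*1.5), np.round(np.array(pix(c,[.4621,.0387,.036]))*1.5),np.round(np.array(pix(c,[.4269,-.0318,.036]))*1.5))
rows([444,2.4,390],63.5,8)
E
```

```text
time: 14.45
tool_pos: [0.4436, -0.0005, 0.384]
eef_rot: [[-0.892, 0.452, -0.002], [0.452, 0.892, 0.0], [0.002, -0.001, -1.0]]
wrist_force: [-0.6, 0.4, 0.5]
grip_width: 0.0621
gripper_force: 0.0
[390. 301.] [442. 271.] [338. 272.]
cur [444.1  -0.7 384.2] yaw 63.1 dyaw 0.4 az/row -0.001 tilt [-0.0013 -0.0001]
0 [ 0.2  0.3 -0.7]
1 [ 0.2  0.3 -0.7]
2 [ 0.2  0.3 -0.7]
3 [ 0.2  0.3 -0.7]
4 [ 0.2  0.3 -0.7]
5 [ 0.2  0.3 -0.7]
6 [ 0.2  0.3 -0.7]
7 [ 0.2  0.3 -0.7]
```

View pics/w5.png

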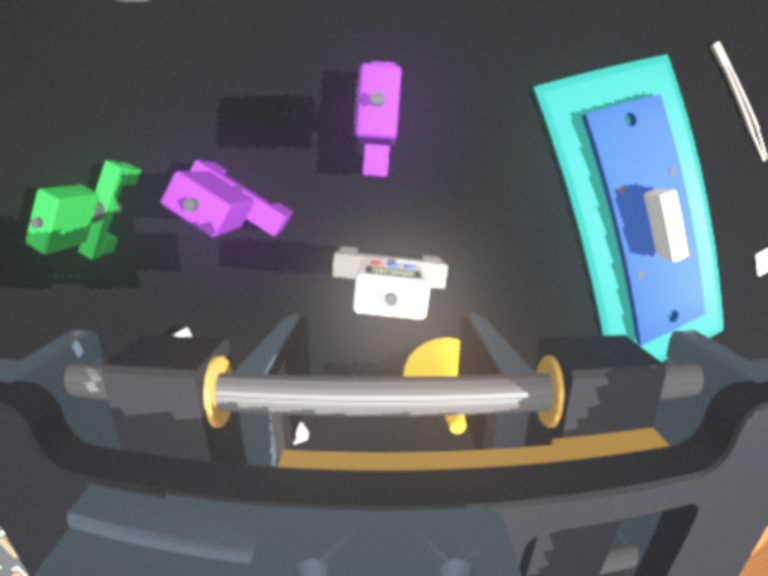

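The gauge's cap is at (391,299), as predicted. Its case edge is turned a few degrees, so I'll fit that edge numerically.

```bash
python3 - <<'E'
from h import *
import pickle
c=pickle.load(open('w5.pkl','rb')); im=c['image']; hsv=cv2.cvtColor(im,cv2.COLOR_BGR2HSV)
m=((hsv[...,1]<60)&(hsv[...,2]>110)).astype(np.uint8); m[:150]=0;m[216:]=0;m[:,:215]=0;m[:,305:]=0
n,l,st,ce=cv2.connectedComponentsWithStats(m); k=1+np.argmax(st[1:,4]); M=l==k; print(st[k])
def fit(cols,bot,z):
    P=[]
    for u in cols:
        v=np.where(M[:,u])[0]; P.append(onz(c,u,(v.max()+.5) if bot else v.min()-.5,z)[:2]*1000)
    P=np.array(P); d=cv2.fitLine(P.astype(np.float32),cv2.DIST_HUBER,0,.01,.01).ravel(); a=np.degrees(np.arctan2(d[1],d[0]))%180; print('line yaw',a,P[0].round(1),P[-1].round(1)); return P
fit(range(242,283),True,.112)
fit(list(range(225,240))+list(range(284,296)),False,.036)
for r in range(185,212,4):
    u=np.where(M[r])[0]; print(r,u.min(),u.max(),onz(c,u.min()-.5,r,.112)[:2].round(4)*1000,onz(c,u.max()+.5,r,.112)[:2].round(4)*1000)
g=cv2.cvtColor(im,cv2.COLOR_BGR2GRAY)[192:206,252:270]; v,u=np.where(g<120); print('cap px',u.mean()+252,v.mean()+192,onz(c,u.mean()+252,v.mean()+192,.118)*1000)
E
```

```text
[ 221  164   84   52 3305]
line yaw 63.092552 [450.4 -18.5] [466.6  13.4]
line yaw 57.391304 [411.  -23.4] [453.5  43.2]
185 222 298 [417.5 -21.6] [447.8  38.4]
189 234 298 [425.4 -13.9] [451.1  36.9]
193 232 299 [427.8 -17.2] [454.8  36.2]
197 233 299 [431.4 -18.1] [458.1  34.7]
201 232 301 [434.2 -20.6] [462.3  34.7]
205 234 303 [438.3 -20.7] [466.5  34.8]
209 234 302 [441.6 -22.5] [469.5  32.5]
cap px nan nan [436.73364611   1.88029782 118.        ]<stdin>:15: RuntimeWarning: Mean of empty slice.
  ret = ret.dtype.type(ret / rcount)
```

```bash
python3 - <<'E'
from h import *
import pickle
c=pickle.load(open('w5.pkl','rb')); im=c['image']; hsv=cv2.cvtColor(im,cv2.COLOR_BGR2HSV); g=hsv[...,2].astype(float)
for v in range(180,222,3): print(v,' '.join('%3d'%g[v,u] for u in range(228,308,4)))
def edge(u,lo,hi):
    d=np.diff(g[lo:hi,u]); i=np.argmin(d); return lo+i+.5
P=np.array([onz(c,u,edge(u,206,222),.112)[:2]*1000 for u in range(241,283)],np.float32)
d=cv2.fitLine(P,cv2.DIST_HUBER,0,.01,.01).ravel(); print(np.degrees(np.arctan2(d[1],d[0]))%180,P[0],P[-1],d)
E
```

```text
180 226 226 229 211 134 166 195 206 188 196 183 194 191 228 255 255 255 255 104  97
183 222 224 225 254 253 247 234 208 194 176 186 191 155 170 255 255 255 254 106 100
186 110 129 162 255 255 255 255 255 255 255 255 253 249 238 252 255 255 251 107 104
189 104 109 162 255 255 255 255 255 255 255 255 255 255 255 255 255 255 250 106 102
192 104 105 180 255 255 255 255 255 255 255 255 255 255 255 255 175 179 162 109 105
195 102 108 204 255 255 255 254 255 216 255 255 255 255 255 255 124 118 116 108 108
198 106 112 231 255 255 255 252 225 184 224 255 255 255 255 255 123 120 116 114 108
201 107 111 242 255 255 255 254 249 189 230 255 255 255 255 255 125 122 116 113 110
204 105 110 247 255 255 255 255 255 250 255 255 255 255 255 255 122 118 117 113 112
207 101 106 198 255 255 255 255 255 255 255 255 255 255 255 250 124 121 117 116 111
210 106 107 113 118 138 180 194 242 253 255 255 255 255 255 215 124 121 118 117 111
213 104 105 110 116 120 119 124 129 131 127 133 140 181 182 125 125 121 119 114 112
216 103 106 109 112 118 120 119 126 126 126 129 128 130 129 128 125 119 118 115 110
219 101 106 109 112 114 120 121 123 125 128 127 127 126 126 122 123 121 117 116 108
57.227074 [444.1531   -16.298235] [464.01318  14.59822] [  0.54131097   0.8408225  453.417       -2.7465203 ]
```

```bash
python3 -m crank '[{"ax":0,"ay":0,"az":0.101,"tx":3,"ty":3.5,"tz":15,"hand":0.36},{"ax":0,"ay":0,"az":0,"tx":0,"ty":0,"tz":35,"hand":0.36},{"ax":0,"ay":0,"az":0,"tx":0,"ty":0,"tz":40,"hand":0.36},{"ax":0,"ay":0,"az":0,"tx":0,"ty":0,"tz":25,"hand":0.36},{"ax":0,"ay":0,"az":0,"tx":0,"ty":0,"tz":13,"hand":0.36},{"ax":0,"ay":0,"az":0,"tx":0,"ty":0,"tz":0,"hand":0.2},{"ax":0,"ay":0,"az":0,"tx":0,"ty":0,"tz":0,"hand":0.05},{"ax":0,"ay":0,"az":0,"tx":0,"ty":0,"tz":0,"hand":-0.02}]' 5
python3 -m crank '[{"ax":0,"ay":0,"az":0,"tx":0,"ty":0,"tz":0,"hand":-0.05},{"ax":0,"ay":0,"az":0,"tx":0,"ty":0,"tz":0,"hand":-0.1},{"ax":0,"ay":0,"az":0,"tx":0,"ty":0,"tz":0,"hand":-0.2},{"ax":0,"ay":0,"az":0,"tx":0,"ty":0,"tz":0,"hand":-0.3},{"ax":0,"ay":0,"az":0,"tx":0,"ty":0,"tz":0,"hand":-1},{"ax":0,"ay":0,"az":0,"tx":0,"ty":0,"tz":0,"hand":-1},{"ax":0,"ay":0,"az":0,"tx":0,"ty":0,"tz":0,"hand":-1},{"ax":0,"ay":0,"az":0,"tx":0,"ty":0,"tz":0,"hand":-1}]' 30
```

```text
time: 15.5
tool_pos: [0.4441, 0.0053, 0.2576]
eef_rot: [[-0.845, 0.535, 0.001], [0.535, 0.845, -0.0], [-0.001, 0.0, -1.0]]
wrist_force: [-1.8, -4.5, 3.3]
grip_width: 0.0449
gripper_force: 2.3
time: 16.5
tool_pos: [0.4441, 0.0053, 0.2575]
eef_rot: [[-0.845, 0.535, 0.001], [0.535, 0.845, -0.0], [-0.001, 0.0, -1.0]]
wrist_force: [-2.3, -1.9, 9.5]
grip_width: 0.0436
gripper_force: 30.0
```

```bash
python3 -m crank '[{"ax":0,"ay":0,"az":0,"tx":0,"ty":0,"tz":-8,"hand":-1},{"ax":0,"ay":0,"az":0,"tx":0,"ty":0,"tz":-25,"hand":-1},{"ax":0,"ay":0,"az":-0.094,"tx":0,"ty":0,"tz":-35,"hand":-1},{"ax":0,"ay":0,"az":-0.094,"tx":0,"ty":0,"tz":-35,"hand":-1},{"ax":0,"ay":0,"az":-0.094,"tx":0,"ty":0,"tz":-30,"hand":-1},{"ax":0,"ay":0,"az":-0.094,"tx":0,"ty":0,"tz":-17,"hand":-1},{"ax":0,"ay":0,"az":-0.094,"tx":0,"ty":0,"tz":0,"hand":-1},{"ax":0,"ay":0,"az":-0.094,"tx":0,"ty":0,"tz":0,"hand":-1}]'
python3 -c "
from h import *
rows([500,-160,407],89.6,8)"
```

```text
time: 17.5
tool_pos: [0.4434, 0.0054, 0.4074]
eef_rot: [[-1.0, -0.002, 0.001], [-0.002, 1.0, 0.0], [-0.001, 0.0, -1.0]]
wrist_force: [-0.9, 0.5, -3.8]
grip_width: 0.0436
gripper_force: 30.0
cur [443.4   5.4 407.4] yaw 90.1 dyaw -0.5 az/row 0.0011 tilt [0.0007 0.0001]
0 [ -7.  -20.7   0. ]
1 [ -7.  -20.7   0. ]
2 [ -7.1 -20.7   0. ]
3 [ -7.1 -20.7   0. ]
4 [ -7.1 -20.7   0. ]
5 [ -7.1 -20.6   0. ]
6 [ -7.2 -20.6   0. ]
7 [ -7.2 -20.6   0. ]
```

```bash
python3 -m crank '[{"ax":0,"ay":0,"az":0.009,"tx":-11,"ty":-15,"tz":0,"hand":-1},{"ax":0,"ay":0,"az":0,"tx":-22,"ty":-31,"tz":0,"hand":-1},{"ax":0,"ay":0,"az":0,"tx":-27,"ty":-37,"tz":0,"hand":-1},{"ax":0,"ay":0,"az":0,"tx":-27,"ty":-37,"tz":0,"hand":-1},{"ax":0,"ay":0,"az":0,"tx":-27,"ty":-37,"tz":0,"hand":-1},{"ax":0,"ay":0,"az":0,"tx":-27,"ty":-37,"tz":0,"hand":-1},{"ax":0,"ay":0,"az":0,"tx":-22,"ty":-31,"tz":0,"hand":-1},{"ax":0,"ay":0,"az":0,"tx":-14,"ty":-18,"tz":0,"hand":-1}]'
python3 - <<'E'
from h import *
import pickle
c=cam('wrist'); pickle.dump(c,open('w6.pkl','wb')); t=cam('top'); s=cam('scene'); pickle.dump((t,s),open('p6.pkl','wb'))
cv2.imwrite('pics/w6.png',cv2.resize(c['image'],None,fx=1.5,fy=1.5))
print(c['s']['tool_pos'])
for P in ([.5605,-.239,.024],[.4925,-.239,.024],[.4315,-.239,.05],[.6215,-.239,.05]): print(np.round(np.array(pix(c,P))*1.5))
rows([560.5,-239,407],89.6,8)
E
```

```text
time: 18.5
tool_pos: [0.6194, -0.242, 0.4065]
eef_rot: [[-1.0, 0.014, 0.0], [0.014, 1.0, -0.0], [-0.0, -0.0, -1.0]]
wrist_force: [-0.0, 0.1, -4.0]
grip_width: 0.0438
gripper_force: 30.0
[ 0.61939411 -0.2419896   0.4064934 ]
[387. 192.]
[386. 109.]
[385.  28.]
[388. 273.]
cur [ 618.8 -240.9  406.3] yaw 89.3 dyaw 0.3 az/row -0.0008 tilt [-0.0004  0.0002]
0 [ 7.3  0.1 -0.1]
1 [ 7.3  0.1 -0.1]
2 [ 7.3  0.1 -0.1]
3 [ 7.3  0.2 -0.1]
4 [ 7.3  0.2 -0.1]
5 [ 7.3  0.2 -0.1]
6 [ 7.3  0.2 -0.1]
7 [ 7.3  0.2 -0.1]
```

View pics/w6.png

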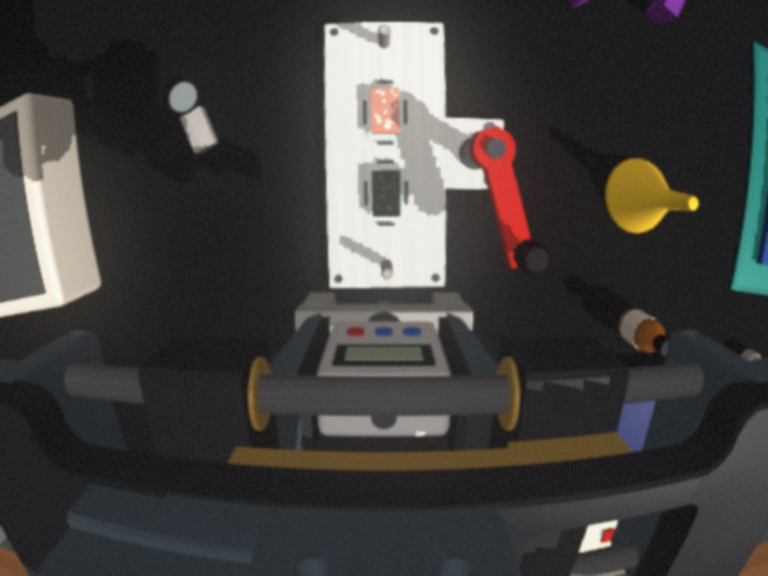

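This view has the basalt at (386,193), as predicted, and the granite at (385,110). The gauge is upright in the grip with its display face towards the camera. Next I'll get the rock centre and the gauge's offset in the hand.

```bash
python3 - <<'E'
from h import *
import pickle
c=pickle.load(open('w6.pkl','rb')); im=c['image']; g=cv2.cvtColor(im,cv2.COLOR_BGR2GRAY); s=c['s']; T=s['tool_pos']*1000
m=((g<75)).astype(np.uint8); m[:112]=0;m[144:]=0;m[:,:246]=0;m[:,268:]=0
n,l,st,ce=cv2.connectedComponentsWithStats(m); k=1+np.argmax(st[1:,4]); x,y,w,h,_=st[k]; print(st[k],ce[k])
A=onz(c,x-.5,y-.5,.024)*1000;B=onz(c,x+w-.5,y+h-.5,.024)*1000; print('rock',A.round(1),B.round(1),(A+B)/2,'centroid',onz(c,*ce[k],.024)*1000)
hsv=cv2.cvtColor(im,cv2.COLOR_BGR2HSV)
M=cv2.inRange(hsv,np.array((0,70,120)),np.array((14,255,255))); M[:50]=0;M[100:]=0;M[:,:240]=0;M[:,275:]=0
v,u=np.where(M); print('granite',onz(c,(u.min()+u.max())/2,(v.min()+v.max())/2,.024)*1000)
for u in (235,250,268,280): print(u,g[190:222,u].tolist())
for u in (215,285): print('back',u,g[276:296,u].tolist())
def rel(u,v,h): 
    z=T[2]/1000-.2575+h; p=onz(c,u,v,z)*1000-T; return p.round(1)
for nm,v,h in(('bridge front top',293/1.5,.036),('case front bottom',323/1.5,.056),('case back top',433/1.5,.112),('cap',416/1.5,.118)): print(nm,rel(256.5,v,h))
print('bridge L,R',rel(298/1.5,300/1.5,.036),rel(473/1.5,300/1.5,.036))
E
```

```text
[256 115   7   8  33] [258.51515152 117.81818182]
rock [ 543.8 -241.8   24. ] [ 553.7 -233.5   24. ] [ 548.76786148 -237.6195168    24.        ] centroid [ 547.93405766 -238.19872789   24.        ]
granite [ 493.52827331 -240.47727546   24.        ]
235 [227, 188, 106, 62, 60, 61, 58, 57, 58, 54, 58, 61, 70, 86, 91, 93, 99, 107, 118, 125, 125, 123, 125, 124, 118, 111, 109, 100, 80, 61, 66, 67]
250 [219, 159, 93, 64, 61, 64, 60, 61, 63, 59, 59, 63, 75, 87, 92, 94, 97, 108, 103, 84, 71, 61, 61, 72, 93, 112, 114, 110, 105, 86, 79, 80]
268 [208, 143, 84, 62, 64, 64, 64, 63, 62, 59, 64, 64, 72, 88, 96, 97, 98, 120, 155, 181, 191, 190, 190, 177, 149, 122, 115, 115, 109, 104, 95, 96]
280 [205, 135, 79, 61, 66, 62, 63, 61, 55, 59, 60, 63, 75, 87, 94, 96, 102, 124, 158, 180, 190, 190, 188, 178, 148, 120, 117, 114, 106, 93, 83, 87]
back 215 [88, 127, 144, 147, 145, 149, 144, 146, 144, 142, 144, 138, 116, 91, 54, 39, 39, 40, 37, 38]
back 285 [85, 125, 151, 153, 156, 154, 156, 153, 156, 153, 153, 153, 146, 129, 99, 55, 43, 46, 42, 40]
bridge front top [-1.790e+01  2.000e-01 -2.215e+02]
case front bottom [ -10.     0.  -201.5]
case back top [   9.4   -0.4 -145.5]
cap [  -0.8   -0.3 -139.5]
bridge L,R [ -15.   -41.  -221.5] [ -13.9   42.1 -221.5]
```

```bash
python3 - <<'E'
from h import *
import pickle
c=pickle.load(open('w6.pkl','rb')); g=cv2.cvtColor(c['image'],cv2.COLOR_BGR2GRAY)
print(g[128,236:280].tolist()); print(g[100:160,257].tolist())
# base plate outline -> jig centre
m=(g>150).astype(np.uint8); cs,_=cv2.findContours(m,cv2.RETR_EXTERNAL,cv2.CHAIN_APPROX_NONE)
for r in (30,60,150,180):
    i=np.where(g[r]>140)[0]; i=i[(i>200)&(i<300)]; a,b=onz(c,i[0]-.5,r,.012)*1000,onz(c,i[-1]+.5,r,.012)*1000; print(r,a[:2].round(1),b[:2].round(1),((a+b)/2)[:2].round(1),np.linalg.norm(a-b).round(1))
i=np.where(g[:,230]>140)[0]; i=i[i<195]; a,b=onz(c,230,i[0]-.5,.012)*1000,onz(c,230,i[-1]+.5,.012)*1000; print(a.round(1),b.round(1),(a+b)/2)
E
```

```text
[237, 232, 210, 177, 168, 157, 133, 103, 106, 146, 161, 147, 107, 78, 73, 76, 77, 74, 75, 77, 75, 76, 74, 76, 75, 75, 79, 83, 76, 81, 105, 144, 154, 129, 100, 109, 138, 161, 172, 171, 167, 166, 170, 169]
[239, 238, 239, 237, 230, 196, 153, 107, 113, 156, 171, 170, 155, 123, 88, 73, 71, 72, 73, 74, 78, 77, 74, 77, 82, 78, 76, 76, 76, 77, 79, 76, 76, 77, 77, 75, 73, 78, 79, 78, 79, 75, 79, 100, 171, 229, 229, 180, 129, 116, 164, 224, 235, 235, 233, 235, 236, 235, 236, 235]
30 [ 432.1 -290.5] [ 433.5 -190. ] [ 432.8 -240.2] 100.5
60 [ 472.6 -289.4] [ 473.9 -189.7] [ 473.2 -239.5] 99.7
150 [ 587.6 -290.6] [ 588.9 -190.4] [ 588.2 -240.5] 100.2
180 [ 626.5 -290.8] [ 627.9 -189.9] [ 627.2 -240.3] 100.9
[ 412.8 -272.1   12. ] [ 642.1 -276.3   12. ] [ 527.45632135 -274.21824192   12.        ]
```

```bash
python3 -m crank '[{"ax":0,"ay":0,"az":-0.009,"tx":8,"ty":0,"tz":0,"hand":-1},{"ax":0,"ay":0,"az":0,"tx":16,"ty":0,"tz":0,"hand":-1},{"ax":0,"ay":0,"az":0,"tx":18,"ty":0,"tz":10,"hand":-1},{"ax":0,"ay":0,"az":0,"tx":12,"ty":0,"tz":25,"hand":-1},{"ax":0,"ay":0,"az":0,"tx":4,"ty":0,"tz":30,"hand":-1},{"ax":0,"ay":0,"az":0,"tx":0,"ty":0,"tz":20,"hand":-1},{"ax":0,"ay":0,"az":0,"tx":0,"ty":0,"tz":11,"hand":-1},{"ax":0,"ay":0,"az":0,"tx":0,"ty":0,"tz":0,"hand":-1}]'
python3 -c "
from h import *
rows([560.8,-240.4,270],89.8,8)"
```

```text
time: 19.65
tool_pos: [0.5606, -0.2391, 0.3105]
eef_rot: [[-1.0, 0.001, -0.001], [0.001, 1.0, 0.0], [0.001, 0.0, -1.0]]
wrist_force: [-1.0, -0.2, -3.5]
grip_width: 0.0438
gripper_force: 30.0
cur [ 560.6 -239.1  310.5] yaw 90.0 dyaw -0.2 az/row 0.0003 tilt [-0.0006  0.0003]
0 [-0.  -0.2  5.1]
1 [-0.  -0.2  5.1]
2 [-0.  -0.2  5.1]
3 [-0.  -0.2  5.1]
4 [-0.  -0.2  5.1]
5 [-0.  -0.2  5.1]
6 [-0.  -0.2  5.1]
7 [-0.  -0.2  5.1]
```

```bash
python3 -m crank '[{"ax":0,"ay":0,"az":0.003,"tx":0,"ty":-1.2,"tz":8,"hand":-1},{"ax":0,"ay":0,"az":0,"tx":0,"ty":0,"tz":9,"hand":-1},{"ax":0,"ay":0,"az":0,"tx":0,"ty":0,"tz":8,"hand":-1},{"ax":0,"ay":0,"az":0,"tx":0,"ty":0,"tz":5,"hand":-1},{"ax":0,"ay":0,"az":0,"tx":0,"ty":0,"tz":4,"hand":-1},{"ax":0,"ay":0,"az":0,"tx":0,"ty":0,"tz":2,"hand":-1},{"ax":0,"ay":0,"az":0,"tx":0,"ty":0,"tz":1,"hand":-1},{"ax":0,"ay":0,"az":0,"tx":0,"ty":0,"tz":0,"hand":-1}]'
python3 - <<'E'
from h import *
import pickle
rows([560.8,-240.4,269.5],89.8,8)
c=cam('wrist');s=cam('scene');t=cam('top');pickle.dump((c,s,t),open('p7.pkl','wb'))
E
```

```text
time: 20.65
tool_pos: [0.5606, -0.2404, 0.2739]
eef_rot: [[-1.0, 0.004, 0.0], [0.004, 1.0, -0.0], [-0.0, -0.0, -1.0]]
wrist_force: [-0.5, 0.2, -3.2]
grip_width: 0.0438
gripper_force: 30.0
cur [ 560.6 -240.4  273.9] yaw 89.8 dyaw 0.0 az/row -0.0 tilt [ 0.0001 -0.0001]
0 [-0.  -0.   0.5]
1 [-0.  -0.   0.5]
2 [-0.  -0.   0.5]
3 [-0.  -0.   0.5]
4 [-0.  -0.   0.5]
5 [-0.  -0.   0.5]
6 [-0.  -0.   0.5]
7 [-0.  -0.   0.5]
```

```bash
python3 -m crank '[{"ax":0,"ay":0,"az":0,"tx":0,"ty":0,"tz":0.8,"hand":-1},{"ax":0,"ay":0,"az":0,"tx":0,"ty":0,"tz":0.8,"hand":-1},{"ax":0,"ay":0,"az":0,"tx":0,"ty":0,"tz":0.7,"hand":-1},{"ax":0,"ay":0,"az":0,"tx":0,"ty":0,"tz":0.6,"hand":-1},{"ax":0,"ay":0,"az":0,"tx":0,"ty":0,"tz":0.5,"hand":-1},{"ax":0,"ay":0,"az":0,"tx":0,"ty":0,"tz":0.4,"hand":-1},{"ax":0,"ay":0,"az":0,"tx":0,"ty":0,"tz":0,"hand":-1},{"ax":0,"ay":0,"az":0,"tx":0,"ty":0,"tz":0,"hand":-1}]'
```

```text
time: 21.8
tool_pos: [0.5606, -0.2404, 0.27]
eef_rot: [[-1.0, 0.004, 0.0], [0.004, 1.0, -0.0], [-0.0, -0.0, -1.0]]
wrist_force: [0.4, -0.0, -2.2]
grip_width: 0.0438
gripper_force: 30.0
```

```bash
python3 -m crank '[{"ax":0,"ay":0,"az":0,"tx":0,"ty":0,"tz":0.3,"hand":-1},{"ax":0,"ay":0,"az":0,"tx":0,"ty":0,"tz":0.3,"hand":-1},{"ax":0,"ay":0,"az":0,"tx":0,"ty":0,"tz":0.2,"hand":-1},{"ax":0,"ay":0,"az":0,"tx":0,"ty":0,"tz":0,"hand":-1},{"ax":0,"ay":0,"az":0,"tx":0,"ty":0,"tz":0,"hand":-1},{"ax":0,"ay":0,"az":0,"tx":0,"ty":0,"tz":0,"hand":-1},{"ax":0,"ay":0,"az":0,"tx":0,"ty":0,"tz":0,"hand":-1},{"ax":0,"ay":0,"az":0,"tx":0,"ty":0,"tz":0,"hand":-1}]'
```

```text
time: 22.8
tool_pos: [0.5607, -0.2404, 0.2695]
eef_rot: [[-1.0, 0.004, 0.0], [0.004, 1.0, -0.0], [-0.0, -0.0, -1.0]]
wrist_force: [-1.9, 1.2, 5.5]
grip_width: 0.0442
gripper_force: 30.0
```

Feet are in contact, at exactly the expected height of 0.2695. Now I'll release and retreat straight up.

```bash
python3 -m crank '[{"ax":0,"ay":0,"az":0,"tx":0,"ty":0,"tz":-0.2,"hand":-0.02},{"ax":0,"ay":0,"az":0,"tx":0,"ty":0,"tz":0,"hand":0.05},{"ax":0,"ay":0,"az":0,"tx":0,"ty":0,"tz":0,"hand":0.15},{"ax":0,"ay":0,"az":0,"tx":0,"ty":0,"tz":0,"hand":0.3},{"ax":0,"ay":0,"az":0,"tx":0,"ty":0,"tz":0,"hand":0.36},{"ax":0,"ay":0,"az":0,"tx":0,"ty":0,"tz":-15,"hand":0.36},{"ax":0,"ay":0,"az":0,"tx":0,"ty":0,"tz":-40,"hand":0.36},{"ax":0,"ay":0,"az":0,"tx":0,"ty":0,"tz":-60,"hand":0.36}]' 10
python3 -m crank '[{"ax":0,"ay":0,"az":0,"tx":-20,"ty":0,"tz":-30,"hand":0.36},{"ax":0,"ay":0,"az":0,"tx":-20,"ty":0,"tz":-10,"hand":0.36},{"ax":0,"ay":0,"az":0,"tx":-20,"ty":0,"tz":0,"hand":0.36},{"ax":0,"ay":0,"az":0,"tx":-20,"ty":0,"tz":0,"hand":0.36},{"ax":0,"ay":0,"az":0,"tx":-10,"ty":0,"tz":0,"hand":0.36},{"ax":0,"ay":0,"az":0,"tx":0,"ty":0,"tz":0,"hand":0.36},{"ax":0,"ay":0,"az":0,"tx":0,"ty":0,"tz":0,"hand":0.36},{"ax":0,"ay":0,"az":0,"tx":0,"ty":0,"tz":0,"hand":0.36}]'
python3 - <<'E'
from h import *
import pickle
c=cam('wrist'); s=cam('scene'); pickle.dump((c,s),open('p8.pkl','wb')); g=cv2.cvtColor(c['image'],cv2.COLOR_BGR2GRAY)
# expected pixels of gauge features if correct
G=np.array([.561,-.2402,.012])
def e(x,y,z): return np.array(pix(c,G+np.array([x,y,z])/1000)).round(1)
for n,P in dict(cap=(0,0,118),topfl=(-12,-22,112),topfr=(-12,22,112),topbl=(12,-22,112),topbr=(12,22,112),brl=(-9,-43,36),brr=(-9,43,36),footL=(-9,-34,0),footR=(-9,34,0)).items(): print(n,e(*P))
u,v=np.round(e(0,0,118)).astype(int)
print(u,v)
for r in range(v-32,v+20,2): print(r,' '.join('%3d'%x for x in g[r,u-60:u+62:4]))
E
```

```text
time: 23.8
tool_pos: [0.5601, -0.2402, 0.3854]
eef_rot: [[-1.0, 0.004, -0.002], [0.004, 1.0, 0.001], [0.002, 0.001, -1.0]]
wrist_force: [0.7, -0.6, -0.0]
grip_width: 0.0619
gripper_force: 0.0
time: 24.8
tool_pos: [0.6501, -0.2407, 0.4245]
eef_rot: [[-1.0, 0.004, -0.0], [0.004, 1.0, 0.0], [0.0, 0.0, -1.0]]
wrist_force: [0.3, 1.5, -0.2]
grip_width: 0.0621
gripper_force: 0.0
cap [256.5  98.9]
topfl [232.7  86.9]
topfr [280.1  86.8]
topbl [232.9 112.2]
topbr [280.1 112.1]
brl [220.   96.3]
brr [292.5  96.1]
footL [230.1  98.1]
footR [282.3  97.9]
256 99
67  35  40  43  47  55  58 226 234 238 236 237 236 220 192 174 171 171 154 168 169 175 170 171 170 166 168 166 195 230 123  94
69  38  45  46  40  50  55 174 226 237 236 238 237 227 240 238 236 237 186 165 170 172 170 169 171 168 168 169 167 173  90  94
71  43  42  45  47  54  57 162 186 234 236 238 238 236 227 201 186 195 186 166 169 171 169 177 171 165 168 167 169 125  91  85
73  39  38  47  50  52  54 165 166 232 236 237 236 237 236 138 129 139 182 167 170 172 169 190 189 167 168 165 163  80  91 104
75  38  45  44  50  52  58 162 165 2
[... 2066 characters left out ...]
 240 240 240 241 242 146 136 137 151  66  62  64  61  61  52
109  46  49  53  56  53  55 195 197 200 183 234 236 235 236 235 238 236 237 239 237 239 141 134 132 147  68  62  64  60  58  57
111  43  49  51  53  57  53 216 187 189 185 215 211 212 210 210 210 211 212 218 218 218 133 129 131 157  69  64  61  59  59  53
113  48  48  51  57  56  54 234 236 237 235 229 177 160 121 117 115 114 119 216 218 205 167 167 166 164  67  66  60  62  56  53
115  49  45  50  51  58  55 233 236 239 237 235 234 169  95  86  82  79 102 235 236 216 169 167 165 167  68  65  63  60  54  56
117  44  42  45  52  56  56 234 236 239 237 237 238 214 111  83  83  85 104 235 237 234 213 166 170 210  70  63  55  57  54  55
```

The cap is at (256,98.7) against (256.5,98.9) predicted, and the case outline matches an upright, centred gauge. Handing in.

```bash
python3 -c "
from cell import workorder
print(workorder.finish_job())"
```

```text
the job is handed in; nothing more can be done
None
```

The job is handed in at about 25 s on the robot's clock: the clamp arm is swung clear, the plate lies centred and square on the mat, and the gauge stands upright astride the basalt with the gripper clear; I could not read the gauge's display, so its 12 mm reading is inferred from its height and position, and the sections and loose items were not re-imaged after the gauge was set down.

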